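Knock a pressed sample pellet out of its die

TASK

A pressed sample pellet is stuck down in the die of the knock-out stand. Push the stand's lever all the way down so that the knock-out rod pushes the pellet up out of the die, lift the pellet off and lay it flat, face up, in the empty place of the white sample tray without dropping it, then bring the lever all the way back up so that the rod is down and the die is ready for the next filling. Leave the other pellets and everything else on the bench where they are.

Things in the scene. Friction and masses are not known exactly. Their poses are not given: they have to be found in the camera images.
- die_mouth (a point): Centre of the die's mouth, level with the flat top (100 x 100 mm, 134 mm above the bench) of the fixed knock-out stand, a steel die plate on four pillars. The die is a round cavity 41.5 mm across, 20 mm deep; the knock-out rod, 22 mm thick, fills a hole in its floor. Axes: z up, +y from the die towards the lever's handle (yaw varies). Base plate: to 66 mm in -y, 110 in +y, 60 in x.
- pivot (a point): Middle of the lever's pivot axis, which lies along the stand's x: 40 mm along +y from the die's axis, 72 mm above the bench, in a fork under the edge of the die plate. Axes as for die_mouth.
- handle (a point): Centre of the lever's grip, a black cylinder 22 mm thick, 70 mm long, along the lever, 130 mm from the pivot axis; y outward along the lever, x along the pivot. At the start it slopes up 0.45 rad (centre 129 mm above the bench, 157 mm from the die's axis); fully down it slopes down 0.25 rad (40 mm, 166 mm). The space around it is free; held from above on its two sides it turns in the grasp.
- lever (a joint): Angle of the lever (rad): 0 = handle fully up, rod down (the start; a hard stop); 0.70 = handle fully down against its stop, rod fully up. The rod rises 40 mm per rad, so 28 mm in all. The lever is stiff, about 6 N at the grip either way (a little more until the pellet comes free), and stays wherever it is left.
- pellet_centre (a point): Centre of the stuck pellet: an aluminium cup 40 mm across, 12 mm high, pressed full of tan powder (upper face, +z), about 35 g. At the start it is wedged on the cavity floor, its top 8 mm below the die's mouth, out of reach. With the lever fully down it stands loose on the rod, underside 8 mm above the die plate's top, and can be gripped across its 40 mm.
- place0 (a point): Centre of the floor of one end place of the sample tray: a fixed white plate 80 x 216 x 8 mm with three round places in a row, 75 mm apart, each 46 mm across, 3 mm deep (floor 5 mm above the bench). z up, y along the row from place0 to place2. Two places hold a pellet, one only a paper liner: that is the empty one, and which it is varies. A pellet in a place has its centre 11 mm above the bench.
- place1 (a point): Centre of the floor of the middle place of the tray; axes as place0.
- place2 (a point): Centre of the floor of the other end place of the tray; axes as place0.
- pellet_a_centre (a point): Centre of an earlier pellet, just like the first, lying in one place of the tray. It stays there.
- pellet_b_centre (a point): Centre of another earlier pellet, lying in another place of the tray. It stays there.
- pellet: The pellet in the die again; origin at the centre of its underside, z up through its powder face.
- punch: The die's steel punch standing head up on the bench beyond the stand: 39 mm across, head 52 mm, 66 mm tall, 0.6 kg; origin at the centre of its foot. Bystander.
- brush: A cleaning brush 150 mm long lying on the robot's side of the tray. Bystander.
- spatula: A thin steel spatula 175 mm long lying on the far side of the tray. Bystander.
- mortar: A white mortar 92 mm across and 48 mm high with its pestle leaning in it (in all about 95 mm high), left of the stand, beyond the lever's end. Bystander.
- jar: A clear sample jar with white cap, 62 mm across and 85 mm high, at the far side of the bench. Bystander.
- beaker: A glass beaker 68 mm across and 92 mm high, at the far side of the bench. Bystander.
Things that resemble listed ones, but are neither listed nor needed, are in the scene too. What is shaped like the pellet but red is not meant. Of the things that look like the part that bears place0, take the one that is farthest from the robot's base at the start.

How it is judged:
By the outcome, as a careful person would: the job done as asked, in the order asked, and still so for the second after the job is handed in, with the robot touching nothing.
It also fails if it takes over 67 s, if anything falls off the work surface, if the arm or the gripper's body presses on something with over 40 N, if the wrist force passes 120 N, or if a joint passes its speed limit or range.

ROBOT

A 6-joint arm with a two-finger parallel gripper is mounted at the origin on the work surface. World frame = base frame: x ahead of the robot, y to its left, z up, the work surface at z = 0. Lengths are in mm, angles in rad, forces in N, time in s.
With the tool pointing down it reaches from about 300 to 775 mm from the base axis. Payload 14.6 kg.
Tool frame: the origin (TCP) lies at the very end of the fingers, on their centre line; the grasp point (between the pads) lies 19 mm behind it; z points along the fingers, y is the line along which they close (so a half turn about z gives the same grasp; the last joint's range is limited). The gripper opens to 94 mm and grips with 3 to 60 N. Pads are 16 mm wide; open, the fingers measure 119 mm over their backs; the gripper's body (75 mm by 177 mm) begins 78 mm behind the grasp point.
Start: joints at [-1.409, 0.3, 1.521, -0, 1.321, -0.067], TCP at [124.739, -535.658, 205.446] pointing down, gripper open.
Joint ranges: [-3.03, 3.03], [-0.79, 2.21], [0.23, 2.52], [-1.04, 4.18], [0, 3.07], [-2.55, 2.55]. Speed limits (rad/s): [2.22, 2.22, 2.57, 3.14, 3.14, 3.14].

INTERFACE

Orientations are given as [roll, pitch, yaw] about the fixed x, y, z axes, in that order (R = Rz(yaw) Ry(pitch) Rx(roll)).
In Python, from cell import manip, optics gives the robot as it stands.
- The arm moves only by the shell command python3 -m crank 'ROWS' [FORCE]. ROWS is JSON, a list of rows, each a list of 7 numbers: the opening in per cent of the stroke, from 0 (shut) to 100 (fully open), then the shift along the tool's x, y, z in mm, then the turn, a rotation vector about the tool's x, y, z in rad. A call has 1 to 10 rows; each row is the pose to reach, as a shift and turn from the pose commanded when the call began, along the tool's axes at that moment; what a row does not reach only later rows make up. A row lasts 1/10 s, in which the tool goes at most 50 mm and 8.59 degrees, less where a joint would pass 70% of its speed; a pose out of reach is approached as far as the arm can. A call with a gripper value outside its range is refused whole. The fingers move at their own pace and stop on an object; FORCE is the grip in N (left out, the last holds). Time passes only in rows, so rows that repeat a pose let the fingers close. It gives the time, the measured TCP pose, the force, the opening and the grip force at its end, in the units of the state.
- manip.read_state(): the state, without advancing time (a new reading comes with each control period).
- optics.camera(name): name is "scene" or "top"; returns (picture, depth): 480x640x3 uint8, red, green, blue; 480x640 float32, mm along the optical axis (not along the pixel's ray), 0 where there is no reading.
- optics.calibration(name): a dict with "camera_matrix" (3x3 intrinsics, pixels), "k1" (the pictures are not rectified: a ray, as slopes to the right and down, at radius r is drawn at 1 + k1 r^2 times it, then the intrinsics apply), "R" (3x3) and "t" (3): a world point X has camera coordinates R X + t. Camera axes: x right, y down, z forward; pixel columns grow to the right and rows downward; lengths in mm; the calibration is good to about 2 mm. A picture is of the moment at which its call begins. calibration takes no time and is no camera call.
- manip.sign_off(): hands the job in; it is judged then, once.
The state is a dict: "clock": time; "joints": joint angles; "qd": joint speeds; "effort": joint torques, N m; "eef_pos": TCP position; "eef_rot": TCP orientation; "wrist_force": force on the tool from outside, world axes, zero at the start; "moment": the same for the moment, N m; "finger_gap": finger opening in mm; "finger_force": force on a finger pad.
Only numpy, scipy, OpenCV 4.12 (cv2) and the standard library are available. Lean on these libraries where they do the work, as an engineer would, in place of code of your own. Each camera call takes 0.05 s, during which the arm holds its last target. There are 200 camera calls.

## Working session

There is one attempt and no reset: what is moved stays moved. The work goes in short steps, Python scripts to look and compute and a shell command to move; the robot and the scene stay as the last step left them, time stands still between calls to the robot, and variables do not carry over. Pictures are saved under pics/ and viewed, at most 10 in all, crops included, and the job is handed in when it is done.

```bash
mkdir -p pics; ls; python3 - <<'E'
from cell import manip, optics
import cv2, numpy as np
for n in("scene","top"):
    p,d=optics.camera(n); cv2.imwrite(f"pics/{n}0.png",p[:,:,::-1]); np.savez(f"{n}0.npz",p=p,d=d)
    c=optics.calibration(n); print(n,c)
print(manip.read_state())
E
```

```text
pics
scene {'camera_matrix': array([[513.97270952,   0.        , 319.51579001],
       [  0.        , 513.97270952, 245.88461801],
       [  0.        ,   0.        ,   1.        ]]), 'k1': -0.05140261205700978, 'R': array([[ 0.35215672,  0.93586968, -0.01155817],
       [ 0.67057677, -0.26090667, -0.69444547],
       [-0.65292606,  0.236803  , -0.7194525 ]]), 't': array([-165.51123865, -243.65197316, 1456.31436345])}
top {'camera_matrix': array([[487.14763429,   0.        , 319.38890966],
       [  0.        , 487.14763429, 239.51532548],
       [  0.        ,   0.        ,   1.        ]]), 'k1': 0.008728525468021994, 'R': array([[ 0.0167377 , -0.99982217,  0.00868818],
       [-0.99481078, -0.0175247 , -0.10022177],
       [ 0.10035621, -0.00696561, -0.99492719]]), 't': array([   9.35539642,  477.05929104, 1084.88090625])}
{'clock': 0.1, 'joints': array([-1.40860493e+00,  3.00417203e-01,  1.52152093e+00,  1.40722183e-06,
        1.32068884e+00, -6.65998262e-02]), 'qd': array([ 1.82561117e-03, -4.37173094e-04, -3.47571249e-03, -8.70560772e-04,
        2.37535409e-03, -6.33204055e-05]), 'effort': array([ 1.61716707e-03, -5.32642078e+01, -3.53283978e+01,  7.09319534e-02,
        2.34729942e-02, -6.07799234e-05]), 'eef_pos': array([ 124.69995762, -535.4368469 ,  204.94133499]), 'eef_rot': array([-3.14056072e+00, -7.01946036e-05,  2.28790837e-01]), 'wrist_force': array([ 0.35020517, -0.07538442,  0.66776531]), 'moment': array([-0.00520366,  0.03077362, -0.01340926]), 'finger_force': 0.0, 'finger_gap': 94.10295083446293}
```

View pics/scene0.png

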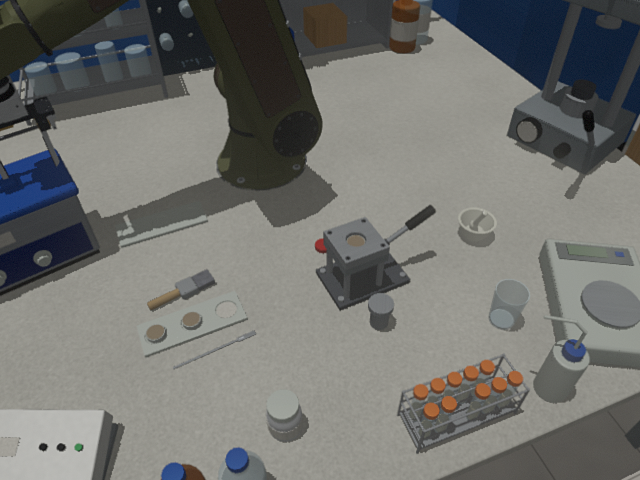

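View pics/top0.png

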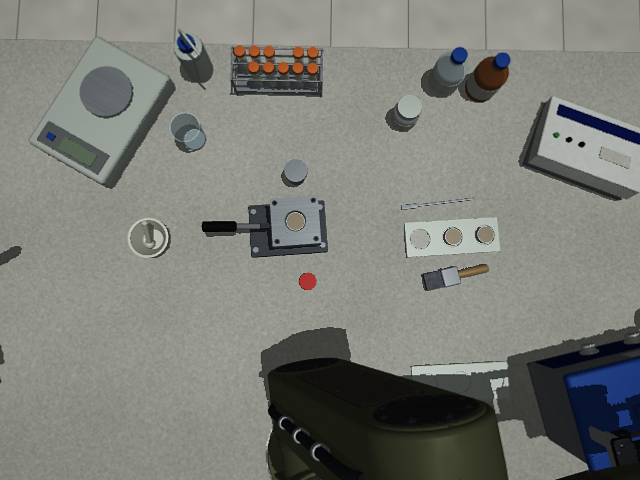

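The top view shows the stand at about (296,221), the grip at (220,227), and the far tray at (405-500, 218-257). The empty liner is at (421,238), with pellets at (453,236) and (485,234). The red decoy is at (308,281), and the decoy tray is close to the robot at about (460,370).

```bash
cat > h.py <<'E'
import numpy as np, cv2
from cell import optics
C={n:optics.calibration(n) for n in("scene","top")}
def ray(n,uv):
    c=C[n];K=c["camera_matrix"];uv=np.atleast_2d(np.float64(uv))
    q=cv2.undistortPoints(uv.reshape(-1,1,2),K,np.array([c["k1"],0,0,0])).reshape(-1,2)
    d=np.c_[q,np.ones(len(q))]@c["R"]; return -c["R"].T@c["t"],d
def plane(n,uv,z):
    o,d=ray(n,uv); return o+d*((z-o[2])/d[:,2])[:,None]
def cloud(n,d):
    v,u=np.mgrid[:480,:640]; uv=np.c_[u.ravel(),v.ravel()]
    o,r=ray(n,uv); return (o+r*d.reshape(-1,1)).reshape(480,640,3)
def blobs(m,amin,amax,roi=None):
    m=m.astype(np.uint8)
    if roi: k=np.zeros_like(m);u0,v0,u1,v1=roi;k[v0:v1,u0:u1]=1;m=m*k
    cs,_=cv2.findContours(m,cv2.RETR_EXTERNAL,cv2.CHAIN_APPROX_NONE)
    return [(c,cv2.minAreaRect(c),cv2.contourArea(c)) for c in cs if amin<=cv2.contourArea(c)<=amax]
E
python3 - <<'E'
from h import *
np.set_printoptions(precision=1,suppress=True)
for n in("top","scene"):
    f=np.load(n+"0.npz");p,d=f["p"],f["d"];X=cloud(n,d);Z=X[:,:,2]
    hsv=cv2.cvtColor(p,cv2.COLOR_RGB2HSV)
    print(n,'bench z',np.median(Z[(d>0)&(abs(Z)<30)]))
    reg=(X[:,:,0]>300)&(X[:,:,0]<750)
    # die plate top
    m=(d>0)&(abs(Z-134)<5)&reg&(hsv[:,:,2]>70)
    m=cv2.morphologyEx(m.astype(np.uint8),cv2.MORPH_CLOSE,np.ones((9,9)))
    m=cv2.morphologyEx(m,cv2.MORPH_OPEN,np.ones((7,7)))
    for c,r,a in blobs(m,500,8000):
        w=plane(n,c.reshape(-1,2),134)[:,:2].astype(np.float32);print('plate',r,cv2.minAreaRect(w))
    tan=(hsv[:,:,0]>8)&(hsv[:,:,0]<22)&(hsv[:,:,1]>60)
    for c,r,a in blobs(tan,80,1500):
        e=cv2.fitEllipse(c);print('tan',e,a,plane(n,e[0],126),plane(n,e[0],17))
    dark=(p.max(2)<60)&(d>0)&(Z>80)&(Z<175)
    for c,r,a in blobs(dark,60,3000): 
        w=plane(n,c.reshape(-1,2),129)[:,:2].astype(np.float32);print('dark',r,cv2.minAreaRect(w))
    m=(p.min(2)>165)&(abs(Z-6)<10); 
    for c,r,a in blobs(m,800,8000):
        w=plane(n,c.reshape(-1,2),8)[:,:2].astype(np.float32);print('white',r,a,cv2.minAreaRect(w))
E
```

```text
top bench z -1.0230652525376627
plate ((294.8553161621094, 220.47462463378906), (48.2342529296875, 48.66173553466797), 85.91438293457031) ((504.4483337402344, 69.27886199951172), (100.11153411865234, 99.76500701904297), 5.108348369598389)
tan ((590.352294921875, 475.7088928222656), (7.488859176635742, 26.629579544067383), 91.84833526611328) 109.5 [[   8.4 -523.2  126. ]] [[ -30.4 -582.9   17. ]]
tan ((473.1900329589844, 270.4938659667969), (8.100698471069336, 37.34785079956055), 76.6956787109375) 209.0 [[ 408.1 -299.   126. ]] [[ 412.7 -334.3   17. ]]
tan ((312.0306701660156, 68.42716979980469), (10.542174339294434, 13.325708389282227), 2.791654586791992) 108.5 [[833.9  40.2 126. ]] [[884.9  41.8  17. ]]
tan ((297.54486083984375, 68.02885437011719), (11.31459903717041, 12.620590209960938), 175.83001708984375) 111.0 [[834.2  71.1 126. ]] [[885.2  76.1  17. ]]
tan ((282.80242919921875, 67.93866729736328), (10.987421035766602, 12.511554718017578), 172.07098388671875) 106.0 [[833.7 102.6 126. ]] [[884.7 111.1  17. ]]
tan ((268.12994384765625, 67.53617858886719), (11.396345138549805, 12.8
[... 6419 characters left out ...]
1953125)
dark ((177.16217041015625, 27.972970962524414), (27.619029998779297, 49.977291107177734), 80.53767395019531) ((-694.88134765625, -103.51148223876953), (163.93975830078125, 244.0529327392578), 88.18106079101562)
dark ((530.0, 11.0), (22.0, 80.0), 90.0) ((-350.0495910644531, 1176.602294921875), (304.81365966796875, 208.67599487304688), 70.79594421386719)
dark ((371.39453125, 5.490272521972656), (47.122169494628906, 23.985408782958984), 23.702646255493164) ((-566.715576171875, 581.2578125), (173.6428680419922, 235.3970184326172), 61.60262680053711)
dark ((291.0, 9.5), (19.0, 22.0), 90.0) ((-688.462158203125, 327.79205322265625), (73.23825073242188, 189.0814208984375), 80.5379409790039)
```

Die at about (505,68), stand yaw about 5°, handle at (491,224.5). These agree with the 157 mm given. The tray centre is (490.5,-289), yaw about 4.6°, and its empty place is the +y end, about (484.6,-214). I'm moving to the handle with tool yaw at about 95°.

```bash
cat > to.py <<'E'
import sys,numpy as np
from scipy.spatial.transform import Rotation as R
from cell import manip
# usage: to.py x y z yaw : tool-axis shift and turn from the present pose to tool-down target
s=manip.read_state();x,y,z,yaw=map(float,sys.argv[1:5])
a=R.from_euler('xyz',s['eef_rot']);b=R.from_euler('xyz',[np.pi,0,yaw])
print('t',s['clock'],'pos',s['eef_pos'].round(1),'rot',s['eef_rot'].round(3),'shift',a.inv().apply(np.array([x,y,z])-s['eef_pos']).round(1),'turn',(a.inv()*b).as_rotvec().round(3),'F',s['wrist_force'].round(1),'gap',round(s['finger_gap'],1))
E
python3 -m crank '[[100,529,-657,-20,0,0,-1.43],[100,529,-657,-20,0,0,-1.43],[100,529,-657,-20,0,0,-1.43],[100,529,-657,-20,0,0,-1.43],[100,529,-657,-20,0,0,-1.43],[100,529,-657,-20,0,0,-1.43],[100,529,-657,-20,0,0,-1.43],[100,529,-657,-20,0,0,-1.43],[100,529,-657,-20,0,0,-1.43],[100,529,-657,-20,0,0,-1.43]]' 40; python3 to.py 491 224.5 200 1.658
```

```text
clock: 1.1
eef_pos: [342.0, -83.3, 217.5]
eef_rot: [3.141, 0.0, 1.664]
wrist_force: [0.6, -0.6, 0.6]
finger_gap: 94.0
finger_force: 0.0
t 1.1 pos [342.  -83.3 217.5] rot [3.141 0.    1.664] shift [292.6 177.1  17.5] turn [0.001 0.    0.006] F [ 0.6 -0.6  0.6] gap 94.0
```

```bash
python3 -m crank '[[60,293,177,17,0,0,0],[60,293,177,17,0,0,0],[60,293,177,17,0,0,0],[60,293,177,17,0,0,0],[60,293,177,17,0,0,0],[60,293,177,17,0,0,0],[60,293,177,17,0,0,0],[60,293,177,17,0,0,0],[60,293,177,17,0,0,0],[60,293,177,17,0,0,0]]' 40; python3 to.py 491 224.5 110 1.658
python3 - <<'E'
from h import *
for n in("scene","top"):
    p,d=optics.camera(n); cv2.imwrite(f"pics/{n}1.png",p[:,:,::-1]); np.savez(f"{n}1.npz",p=p,d=d)
a=cv2.imread("pics/top1.png")[120:300,130:370];b=cv2.imread("pics/scene1.png")[130:330,270:510]
cv2.imwrite("pics/c1.png",np.hstack([cv2.resize(a,(400,300)),cv2.resize(b,(400,300))]))
E
```

```text
clock: 2.1
eef_pos: [492.0, 221.2, 200.3]
eef_rot: [-3.141, 0.0, 1.658]
wrist_force: [-1.1, 0.2, 0.3]
finger_gap: 56.2
finger_force: 0.0
t 2.1 pos [492.  221.2 200.3] rot [-3.141  0.     1.658] shift [ 3.4 -0.7 90.3] turn [-0.  0.  0.] F [-1.1  0.2  0.3] gap 56.2
```

View pics/c1.png

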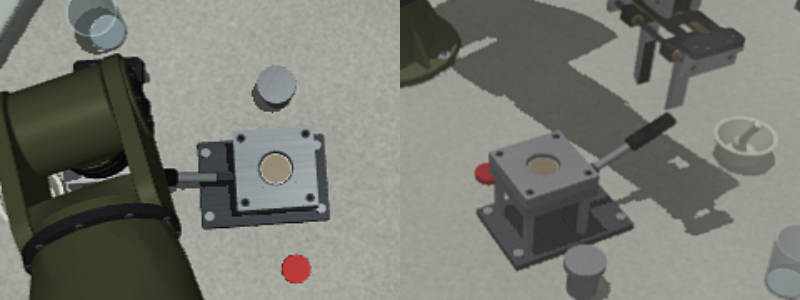

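The crop shows the open fingers above the grip, with the lever still up. Next I descend and close on the grip.

```bash
python3 -m crank '[[60,3,-1,45,0,0,0],[60,3,-1,75,0,0,0],[60,3,-1,90,0,0,0],[60,3,-1,90,0,0,0],[0,3,-1,90,0,0,0],[0,3,-1,90,0,0,0],[0,3,-1,90,0,0,0],[0,3,-1,90,0,0,0],[0,3,-1,90,0,0,0],[0,3,-1,90,0,0,0]]' 45; python3 to.py 491 224.5 110 1.658
python3 - <<'E'
import numpy as np
for t in np.linspace(.45,-.27,13):
    print(round(t,2), (130*np.array([np.cos(t)-np.cos(.45),np.sin(.45)-np.sin(t)])).round(1))
E
```

```text
clock: 3.2
eef_pos: [488.7, 225.0, 110.1]
eef_rot: [-3.136, 0.0, 1.659]
wrist_force: [-16.9, -0.4, 8.2]
finger_gap: 21.2
finger_force: 45.0
t 3.2 pos [488.7 225.  110.1] rot [-3.136  0.     1.659] shift [-0.7  2.2  0.1] turn [-0.006  0.     0.001] F [-16.9  -0.4   8.2] gap 21.2
0.45 [0. 0.]
0.39 [3.2 7.1]
0.33 [ 5.9 14.4]
0.27 [ 8.2 21.9]
0.21 [10.1 29.4]
0.15 [11.5 37.1]
0.09 [12.4 44.9]
0.03 [12.9 52.6]
-0.03 [12.9 60.4]
-0.09 [12.4 68.2]
-0.15 [11.5 76. ]
-0.21 [10.1 83.6]
-0.27 [ 8.2 91.2]
```

```bash
python3 -m crank '[[0,0,-2,0,0,0,0],[0,3.2,-2,7,0,0,0],[0,6,-2,14.5,0,0,0],[0,8.2,-2,22,0,0,0],[0,10,-2,29.5,0,0,0],[0,11.5,-2,37,0,0,0],[0,12.4,-2,45,0,0,0],[0,12.9,-2,52.5,0,0,0],[0,12.9,-2,60.5,0,0,0],[0,12.4,-2,68,0,0,0]]' 45; python3 to.py 491 224.5 110 1.658
```

```text
clock: 4.2
eef_pos: [487.5, 237.8, 42.4]
eef_rot: [-3.141, -0.001, 1.659]
wrist_force: [-7.2, 3.3, 8.2]
finger_gap: 21.0
finger_force: 45.0
t 4.2 pos [487.5 237.8  42.4] rot [-3.141e+00 -1.000e-03  1.659e+00] shift [-13.5   2.3 -67.6] turn [-0.001 -0.001  0.001] F [-7.2  3.3  8.2] gap 21.0
```

```bash
python3 -m crank '[[0,-0.9,-1,8,0,0,0],[0,-2.3,-1,15.5,0,0,0],[0,-4,-1,21,0,0,0],[0,-4,-1,23,0,0,0],[0,-4,-1,24,0,0,0],[0,-4,-1,24,0,0,0]]' 45; python3 to.py 491 224.5 110 1.658
python3 - <<'E'
from h import *
p,d=optics.camera("top");q,e=optics.camera("scene");np.savez("t2.npz",p=p,d=d,q=q,e=e)
a=p[120:300,130:370,::-1];b=q[130:330,270:510,::-1]
cv2.imwrite("pics/c2.png",np.hstack([cv2.resize(a,(400,300)),cv2.resize(b,(400,300))]))
E
```

```text
clock: 4.8
eef_pos: [487.8, 233.4, 18.8]
eef_rot: [3.14, -0.0, 1.659]
wrist_force: [-0.1, 0.9, 3.8]
finger_gap: 21.1
finger_force: 45.0
t 4.8 pos [487.8 233.4  18.8] rot [ 3.14  -0.     1.659] shift [ -9.1   2.5 -91.2] turn [ 0.001 -0.     0.001] F [-0.1  0.9  3.8] gap 21.1
```

View pics/c2.png

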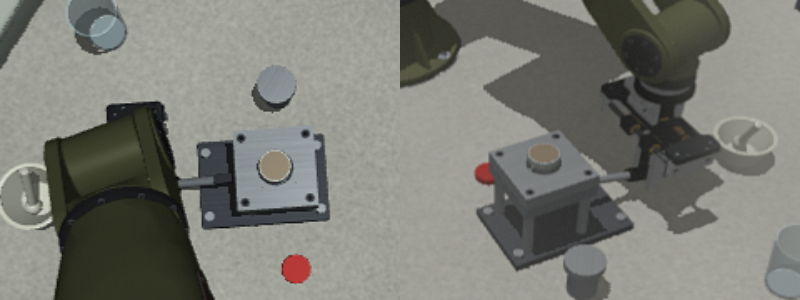

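The pellet is now standing proud of the plate. I'll press a little further to confirm the lever is at its stop, and measure the pellet.

```bash
python3 -m crank '[[0,0,0,2,0,0,0],[0,0,0,4,0,0,0],[0,0,0,4,0,0,0]]' 45; cat > pel.py <<'E'
from h import *
np.set_printoptions(precision=1,suppress=True)
S=[]
for n in("top","scene"):
    p,d=optics.camera(n);X=cloud(n,d);Z=X[:,:,2]
    m=(abs(Z-154)<9)&(np.hypot(X[:,:,0]-505,X[:,:,1]-67)<35)
    if n=="top": print('centroid heights',np.median(Z[m]))
    hsv=cv2.cvtColor(p,cv2.COLOR_RGB2HSV);roi=(270,195,325,250) if n=="top" else (325,210,390,270)
    t=(hsv[:,:,1]>50)&(hsv[:,:,0]<30)
    for c,r,a in blobs(t,80,1500,roi):
        e=cv2.fitEllipse(c);w=plane(n,c.reshape(-1,2),154)[:,:2].astype(np.float32)
        print(n,e,plane(n,e[0],154),cv2.minEnclosingCircle(w))
        o,r=ray(n,e[0]);S.append((o,r[0]/np.linalg.norm(r[0])))
A=sum(np.eye(3)-np.outer(r,r) for o,r in S);b=sum((np.eye(3)-np.outer(r,r))@o for o,r in S)
print('triang',np.linalg.solve(A,b))
E
python3 pel.py
```

```text
clock: 5.2
eef_pos: [488.0, 233.3, 16.6]
eef_rot: [3.14, -0.0, 1.659]
wrist_force: [-10.7, -5.0, 30.4]
finger_gap: 20.8
finger_force: 45.0
centroid heights 152.76087214982988
top ((294.412109375, 218.94912719726562), (15.913597106933594, 16.29459571838379), 0.6941753625869751) [[504.5  69.5 154. ]] ((504.4594421386719, 69.32522583007812), 17.14251136779785)
scene ((355.94805908203125, 231.39263916015625), (10.06512451171875, 16.469650268554688), 90.8888168334961) [[505.4  66.7 154. ]] ((505.73284912109375, 66.73432922363281), 16.769962310791016)
triang [504.3  68.5 152.5]
```

```bash
python3 -m crank '[[60,0,0,4,0,0,0],[60,0,0,4,0,0,0],[60,0,0,4,0,0,0],[60,0,0,0,0,0,0],[60,0,0,-30,0,0,0],[60,0,0,-80,0,0,0],[60,0,0,-130,0,0,0],[60,0,0,-180,0,0,0],[60,-30,0,-195,0,0,0],[60,-80,1,-195,0,0,0]]' 10; python3 -m crank '[[70,-50,0,0,0,0,0],[70,-86,0,0,0,0,0],[70,-86,0,0,0,0,0],[70,-86,0,0,0,0,0]]' 10; python3 to.py 503.5 68 147 1.658
```

```text
clock: 6.3
eef_pos: [496.0, 154.3, 212.6]
eef_rot: [3.136, -0.001, 1.662]
wrist_force: [1.4, 1.0, -0.0]
finger_gap: 56.3
finger_force: 0.0
clock: 6.7
eef_pos: [503.0, 67.4, 209.6]
eef_rot: [3.141, -0.0, 1.657]
wrist_force: [0.5, 0.3, -0.0]
finger_gap: 65.3
finger_force: 0.0
t 6.7 pos [503.   67.4 209.6] rot [ 3.141 -0.     1.657] shift [ 0.5  0.6 62.6] turn [ 0.    -0.    -0.001] F [ 0.5  0.3 -0. ] gap 65.3
```

```bash
python3 -m crank '[[70,0.5,0.5,40,0,0,0],[70,0.5,0.5,55,0,0,0],[70,0.5,0.5,62.5,0,0,0],[70,0.5,0.5,62.5,0,0,0]]' 10; python3 to.py 503.5 68 147 1.658
python3 - <<'E'
from h import *
q,e=optics.camera("scene");b=q[150:310,280:440,::-1]
cv2.imwrite("pics/c3.png",cv2.resize(b,(600,600),interpolation=cv2.INTER_CUBIC))
E
```

```text
clock: 7.1
eef_pos: [503.1, 69.2, 146.4]
eef_rot: [-3.141, -0.0, 1.66]
wrist_force: [1.1, 0.8, -0.0]
finger_gap: 66.0
finger_force: 0.0
t 7.1 pos [503.1  69.2 146.4] rot [-3.141 -0.     1.66 ] shift [-1.2  0.3 -0.6] turn [-0.001 -0.     0.002] F [ 1.1  0.8 -0. ] gap 66.0
```

View pics/c3.png

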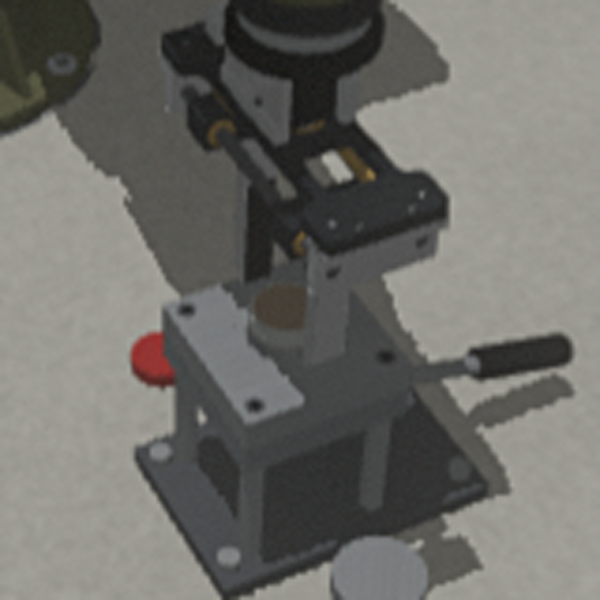

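```bash
python3 - <<'E'
from h import *
c=C["scene"]
t=np.array([503.1,69.2,146.4]);ty=np.array([.996,.089,0]);tx=np.array([-.089,.996,0])
P=[t+ty*a+tx*b for a,b in[(0,0),(33,8),(33,-8),(45.5,8),(45.5,-8)]]+[np.array([504.7,68.3,154])]
uv=cv2.projectPoints(np.array(P),cv2.Rodrigues(c["R"])[0],c["t"],c["camera_matrix"],np.array([c["k1"],0,0,0]))[0].reshape(-1,2)
print(((uv-[280,150])*3.75).round())
E
```

```text
[[287. 311.]
 [330. 346.]
 [303. 355.]
 [342. 361.]
 [315. 371.]
 [287. 304.]]
```

The fingers straddle the pellet and line up to within 2-3 mm, so I'm closing gently.

```bash
python3 -m crank '[[70,-1,0,0,0,0,0],[0,-1,0,0,0,0,0],[0,-1,0,0,0,0,0],[0,-1,0,0,0,0,0],[0,-1,0,0,0,0,0],[0,-1,0,0,0,0,0],[0,-1,0,0,0,0,0]]' 10; python3 to.py 503.5 68 147 1.658
```

```text
clock: 7.85
eef_pos: [503.5, 67.3, 147.0]
eef_rot: [3.141, -0.0, 1.659]
wrist_force: [-0.8, -0.3, 2.9]
finger_gap: 39.2
finger_force: 10.0
t 7.85 pos [503.5  67.3 147. ] rot [ 3.141 -0.     1.659] shift [ 0.7  0.  -0. ] turn [ 0.    -0.     0.001] F [-0.8 -0.3  2.9] gap 39.2
```

```bash
python3 -m crank '[[0,0,0,-15,0,0,0],[0,0,0,-40,0,0,0],[0,0,0,-70,0,0,0],[0,0,0,-70,0,0,0]]' 15; python3 to.py 484.6 -214.2 150 1.651
python3 - <<'E'
from h import *
np.set_printoptions(precision=1,suppress=True)
for n in("top","scene"):
    f=np.load(n+"0.npz");p=f["p"]
    hsv=cv2.cvtColor(p,cv2.COLOR_RGB2HSV);roi=(400,205,505,265) if n=="top" else (125,280,260,360)
    H,S,V=cv2.split(hsv)
    t=(S>45)&(H<30)
    for c,r,a in blobs(t,60,600,roi):
        e=cv2.fitEllipse(c);print(n,'pel',a,np.array(e[1]),plane(n,e[0],17))
    m=((p.min(2)>(165 if n=="top" else 150))).astype(np.uint8);m=cv2.morphologyEx(m,cv2.MORPH_OPEN,np.ones((3,3)))
    for c,r,a in blobs(m,800,8000,roi):
        w=plane(n,c.reshape(-1,2),8)[:,:2].astype(np.float32);print(n,'tray',a,cv2.minAreaRect(w))
    g=cv2.bilateralFilter(cv2.cvtColor(p,cv2.COLOR_RGB2GRAY),5,20,3)
    u0,v0,u1,v1=(408,225,434,251) if n=="top" else (212,297,242,323)
    E=cv2.resize(p[v0-12:v1+12,u0-12:u1+12,::-1],(400,400),interpolation=cv2.INTER_CUBIC)
    cv2.imwrite(f"pics/pl_{n}.png",E);print((u0-12,v0-12),400/(u1-u0+24))
a,b=cv2.imread("pics/pl_top.png"),cv2.imread("pics/pl_scene.png");cv2.imwrite("pics/pl.png",np.hstack([a,b]))
E
```

```text
clock: 8.25
eef_pos: [504.7, 67.4, 220.3]
eef_rot: [3.136, 0.0, 1.659]
wrist_force: [-0.3, -0.0, -0.1]
finger_gap: 39.3
finger_force: 15.0
t 8.25 pos [504.7  67.4 220.3] rot [3.136 0.    1.659] shift [-278.8  -45.2   70.1] turn [0.006 0.    0.008] F [-0.3 -0.  -0.1] gap 39.3
top pel 155.0 [14.  14.2] [[ 490.9 -289.1   17. ]]
top pel 153.5 [13.7 14.4] [[ 497.1 -363.4   17. ]]
top tray 2985.5 ((491.0662841796875, -289.07275390625), (78.65325164794922, 213.99574279785156), 4.618266582489014)
(396, 213) 8.0
scene pel 160.0 [12.2 16.9] [[ 496.8 -365.9   17. ]]
scene pel 145.0 [11.8 15.9] [[ 491.1 -291.6   17. ]]
scene pel 250.0 [ 8.5 43.6] [[ 418.8 -337.8   17. ]]
(200, 285) 7.407407407407407
```

View pics/pl.png

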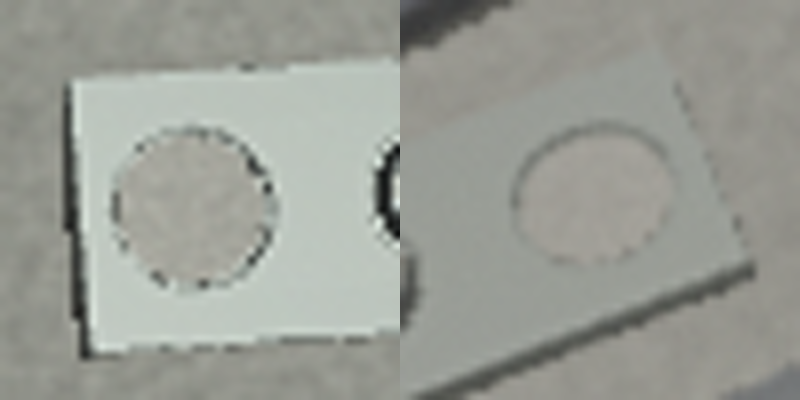

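The top view shows the empty place centred near (419.8,238.6), and the scene view shows it near (225.8,310.9). I'm carrying the pellet over to it and comparing both in the same pictures.

```bash
python3 -m crank '[[0,-50,-8,0,0,0,0],[0,-100,-16,0,0,0,0],[0,-150,-24,0,0,0,0],[0,-200,-33,0,0,0,0],[0,-240,-39,15,0,0,0],[0,-265,-43,40,0,0,0],[0,-279,-46,80,0,0,0],[0,-279,-46,120,0,0,0],[0,-279,-46,150,0,0,0],[0,-279,-46,170,0,0,0]]' 15; python3 - <<'E'
from h import *
np.set_printoptions(precision=1,suppress=True)
print(plane("top",[419.8,238.6],8),plane("scene",[225.8,310.9],8))
ys=np.array([.0805,-.9968])*75
print(np.array([490.9,-289.1])-ys,np.array([491.1,-291.6])-ys)
E
python3 -m crank '[[0,0,0,0,0,0,0],[0,0,0,0,0,0,0]]' ; python3 to.py 484 -215 40 1.651; python3 - <<'E'
from h import *
q,e=optics.camera("scene");p,d=optics.camera("top");np.savez("t3.npz",p=p,d=d,q=q,e=e)
a=cv2.resize(q[240:340,175:275,::-1],(500,500),interpolation=cv2.INTER_CUBIC)
cv2.imwrite("pics/c4.png",a)
E
```

```text
clock: 9.25
eef_pos: [480.8, -214.1, 43.7]
eef_rot: [-3.139, -0.002, 1.658]
wrist_force: [0.1, -0.5, -0.3]
finger_gap: 39.3
finger_force: 15.0
[[ 484.7 -214.7    8. ]] [[ 490.6 -218.3    8. ]]
[ 484.9 -214.3] [ 485.1 -216.8]
clock: 9.45
eef_pos: [482.2, -214.6, 47.0]
eef_rot: [-3.141, -0.0, 1.659]
wrist_force: [0.0, -0.1, -0.6]
finger_gap: 39.5
finger_force: 15.0
t 9.45 pos [ 482.2 -214.6   47. ] rot [-3.141 -0.     1.659] shift [-0.6  1.8  7. ] turn [-0.    -0.     0.008] F [ 0.  -0.1 -0.6] gap 39.5
```

View pics/c4.png

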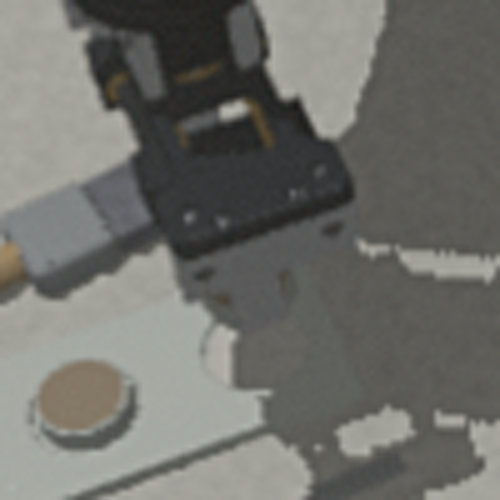

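```bash
python3 - <<'E'
from h import *
np.set_printoptions(precision=1,suppress=True)
print(plane("scene",[225.8,308.9],8))
f=np.load("t3.npz")
for n,k in(("scene","e"),("top","d")):
    X=cloud(n,f[k]).reshape(-1,3);D=X-[482.2,-214.6,47]
    tx=np.array([-.0875,.9962,0]);ty=np.array([.9962,.0875,0])
    a,b,z=D@tx,D@ty,D[:,2]
    for lo in(-8,0,8,16,24,32):
        m=(z>lo)&(z<lo+8)&(abs(a)<30)&(abs(b)<45)
        if m.sum()>8: print(n,lo,m.sum(),'a',np.percentile(a[m],[3,50,97]),'b',np.percentile(b[m],[3,50,97]))
a=f["q"][265:315,200:250];g=np.clip(a.astype(float)*2.2-60,0,255).astype(np.uint8)[:,:,::-1]
cv2.imwrite("pics/c5.png",cv2.resize(g,(500,500),interpolation=cv2.INTER_CUBIC))
E
```

```text
[[ 485.5 -217.1    8. ]]
scene -8 15 a [-19.5 -13.4  15. ] b [ 2.4 13.1 16. ]
scene 0 42 a [-17.6 -11.2  17.6] b [ 4.1 10.6 28.8]
scene 8 26 a [-11.1  -1.5   8.1] b [20.  31.3 33.2]
scene 16 26 a [-11.2  -3.2   7.2] b [27.9 31.4 33.4]
scene 24 25 a [-11.2  -1.5   6.8] b [29.9 31.5 33.9]
scene 32 18 a [-10.1  -1.7   6.3] b [30.9 32.2 33. ]
```

View pics/c5.png

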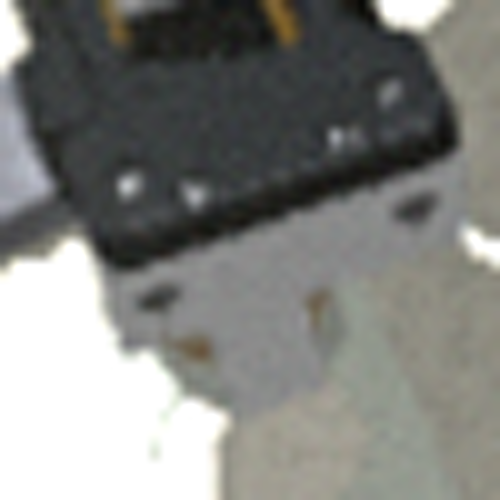

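```bash
python3 to.py 484.7 -215.6 15 1.651;  python3 -m crank '[[0,-0.7,2.5,0,0,0,0],[0,-0.7,2.5,15,0,0,0],[0,-0.7,2.5,25,0,0,0],[0,-0.7,2.5,31,0,0,0],[0,-0.7,2.5,31,0,0,0],[0,-0.7,2.5,31,0,0,0]]'; python3 to.py 484.7 -215.6 10 1.651
```

```text
t 9.55 pos [ 482.7 -214.9   48. ] rot [3.140e+00 1.000e-03 1.659e+00] shift [-0.9  1.9 33. ] turn [0.002 0.001 0.008] F [ 0.7 -0.4 -0.8] gap 39.2
clock: 10.15
eef_pos: [484.9, -215.2, 16.1]
eef_rot: [3.141, 0.0, 1.659]
wrist_force: [0.1, 0.3, 0.2]
finger_gap: 39.0
finger_force: 15.0
t 10.15 pos [ 484.9 -215.2   16.1] rot [3.141 0.    1.659] shift [-0.4 -0.2  6.1] turn [0.    0.    0.008] F [0.1 0.3 0.2] gap 39.0
```

```bash
python3 -m crank '[[0,-0.4,0,2,0,0,0],[0,-0.4,0,4,0,0,0],[0,-0.4,0,4,0,0,0]]'; python3 -m crank '[[0,0,0,1,0,0,0],[0,0,0,1,0,0,0]]'; python3 -m crank '[[0,0,0,0.7,0,0,0],[0,0,0,0.7,0,0,0]]'
```

```text
clock: 10.45
eef_pos: [484.7, -215.5, 11.7]
eef_rot: [-3.141, -0.0, 1.659]
wrist_force: [-0.7, 0.3, -0.5]
finger_gap: 39.5
finger_force: 15.0
clock: 10.65
eef_pos: [484.7, -215.5, 10.7]
eef_rot: [-3.142, -0.0, 1.659]
wrist_force: [-0.8, -0.0, -0.8]
finger_gap: 39.4
finger_force: 15.0
clock: 10.85
eef_pos: [484.7, -215.5, 10.1]
eef_rot: [3.142, 0.0, 1.659]
wrist_force: [-0.1, 0.5, -0.4]
finger_gap: 39.6
finger_force: 15.0
```

```bash
python3 -m crank '[[0,0,0,0.5,0,0,0],[0,0,0,0.5,0,0,0]]'; python3 -m crank '[[0,0,0,0.5,0,0,0],[0,0,0,0.5,0,0,0]]'
```

```text
clock: 11.05
eef_pos: [484.8, -215.5, 10.0]
eef_rot: [3.142, 0.0, 1.659]
wrist_force: [-3.4, 1.7, 5.0]
finger_gap: 39.7
finger_force: 15.0
clock: 11.25
eef_pos: [484.8, -215.5, 10.0]
eef_rot: [3.142, 0.0, 1.659]
wrist_force: [-5.3, 2.7, 12.5]
finger_gap: 39.3
finger_force: 15.0
```

Contact comes at TCP z = 10.0, which is exactly where the place floor should be. Releasing and rising.

```bash
python3 -m crank '[[0,0,0,-0.7,0,0,0],[65,0,0,-0.7,0,0,0],[65,0,0,-0.7,0,0,0],[65,0,0,-0.7,0,0,0],[65,0,0,-0.7,0,0,0],[65,0,0,-20,0,0,0],[65,0,0,-60,0,0,0],[65,0,0,-110,0,0,0],[65,0,0,-160,0,0,0],[65,0,0,-190,0,0,0]]'; python3 to.py 489 235 200 1.658
```

```text
clock: 12.25
eef_pos: [485.3, -215.8, 203.1]
eef_rot: [3.138, 0.002, 1.659]
wrist_force: [0.3, 0.7, 0.4]
finger_gap: 60.9
finger_force: 0.0
t 12.25 pos [ 485.3 -215.8  203.1] rot [3.138e+00 2.000e-03 1.659e+00] shift [448.7  43.3   2.2] turn [0.004 0.002 0.001] F [0.3 0.7 0.4] gap 60.9
```

```bash
python3 -m crank '[[60,447,42,2,0,0,0],[60,447,42,2,0,0,0],[60,447,42,2,0,0,0],[60,447,42,2,0,0,0],[60,447,42,2,0,0,0],[60,447,42,2,0,0,0],[60,447,42,2,0,0,0],[60,447,42,2,0,0,0],[60,447,42,2,0,0,0],[60,447,42,2,0,0,0]]' 45;python3 -m crank '[[60,0,0,0,0,0,0],[60,0,0,0,0,0,0]]'; python3 to.py 488 233.5 20 1.658
python3 - <<'E'
from h import *
p,d=optics.camera("top");q,e=optics.camera("scene")
a=p[200:275,395:515,::-1];b=q[260:380,120:280,::-1]
cv2.imwrite("pics/c6.png",np.hstack([cv2.resize(a,(400,300)),cv2.resize(b,(400,300))]))
hsv=cv2.cvtColor(p,cv2.COLOR_RGB2HSV)
for c,r,a in blobs((hsv[:,:,1]>45)&(hsv[:,:,0]<30),60,600,(400,205,505,265)): e=cv2.fitEllipse(c);print(a,e[1],plane("top",e[0],17).round(1))
E
```

```text
clock: 13.25
eef_pos: [486.4, 238.0, 196.7]
eef_rot: [-3.141, -0.001, 1.664]
wrist_force: [-0.5, -0.9, 0.1]
finger_gap: 56.4
finger_force: 0.0
clock: 13.45
eef_pos: [487.4, 232.6, 197.0]
eef_rot: [-3.141, 0.0, 1.658]
wrist_force: [-0.2, -0.5, 0.3]
finger_gap: 55.9
finger_force: 0.0
t 13.45 pos [487.4 232.6 197. ] rot [-3.141  0.     1.658] shift [  0.9   0.7 177. ] turn [-0.  0.  0.] F [-0.2 -0.5  0.3] gap 55.9
149.5 (13.505708694458008, 14.234932899475098) [[ 486.3 -213.    17. ]]
155.0 (14.027567863464355, 14.190618515014648) [[ 490.9 -289.1   17. ]]
153.5 (13.729626655578613, 14.405899047851562) [[ 497.1 -363.4   17. ]]
```

View pics/c6.png

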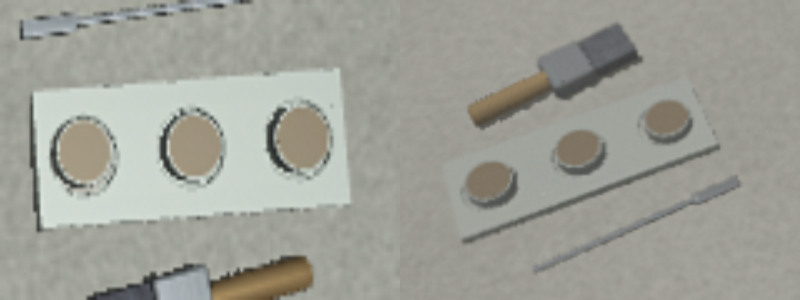

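All three pellets lie flat in their places; the new one is about 2 mm off centre, within the 3 mm clearance. Now I return the lever.

```bash
python3 -m crank '[[60,0.5,0.5,50,0,0,0],[60,0.5,0.5,100,0,0,0],[60,0.5,0.5,140,0,0,0],[60,0.5,0.5,165,0,0,0],[60,0.5,0.5,177,0,0,0],[60,0.5,0.5,177,0,0,0],[0,0.5,0.5,177,0,0,0],[0,0.5,0.5,177,0,0,0],[0,0.5,0.5,177,0,0,0],[0,0.5,0.5,177,0,0,0]]' 45; python3 -m crank '[[0,0,0,0,0,0,0],[0,0,0,0,0,0,0]]'; python3 to.py 488 233.5 20 1.658
```

```text
clock: 14.55
eef_pos: [488.1, 234.1, 20.9]
eef_rot: [3.14, -0.0, 1.659]
wrist_force: [-0.1, 0.3, 0.2]
finger_gap: 28.2
finger_force: 0.0
clock: 14.75
eef_pos: [487.8, 234.1, 20.5]
eef_rot: [3.141, -0.0, 1.659]
wrist_force: [-3.0, -0.7, 5.4]
finger_gap: 21.2
finger_force: 45.0
t 14.75 pos [487.8 234.1  20.5] rot [ 3.141 -0.     1.659] shift [-0.6  0.1  0.5] turn [ 0.    -0.     0.001] F [-3.  -0.7  5.4] gap 21.2
```

```bash
python3 -m crank '[[0,1.7,0,-7.6,0,0,0],[0,3.1,0,-16.6,0,0,0],[0,3.9,0,-25.7,0,0,0],[0,4,0,-34.8,0,0,0],[0,3.5,0,-43.9,0,0,0],[0,2.4,0,-52.9,0,0,0],[0,0.6,0,-61.8,0,0,0],[0,-1.8,0,-70.6,0,0,0],[0,-4.3,0,-78,0,0,0],[0,-7.3,0,-85.2,0,0,0]]'; python3 -m crank '[[0,-1.6,0,-3.5,0,0,0],[0,-2,0,-5,0,0,0],[0,-2,0,-5,0,0,0]]'; python3 to.py 488 233.5 20 1.658
```

```text
clock: 15.75
eef_pos: [488.4, 226.6, 105.9]
eef_rot: [3.141, -0.0, 1.659]
wrist_force: [4.5, 0.8, -9.5]
finger_gap: 20.7
finger_force: 45.0
clock: 16.05
eef_pos: [488.6, 224.5, 110.6]
eef_rot: [3.142, 0.0, 1.659]
wrist_force: [1.3, -5.3, -1.1]
finger_gap: 21.1
finger_force: 45.0
t 16.05 pos [488.6 224.5 110.6] rot [3.142 0.    1.659] shift [ 9.1  0.2 90.6] turn [0.    0.    0.001] F [ 1.3 -5.3 -1.1] gap 21.1
```

Pressing up a bit more to feel the stop.

```bash
python3 -m crank '[[0,-1,0,-2,0,0,0],[0,-1,0,-4,0,0,0],[0,-1,0,-4,0,0,0]]'; python3 to.py 488 233.5 20 1.658
```

```text
clock: 16.35
eef_pos: [488.6, 223.2, 113.7]
eef_rot: [-3.141, 0.001, 1.659]
wrist_force: [6.2, -4.5, -11.7]
finger_gap: 21.0
finger_force: 45.0
t 16.35 pos [488.6 223.2 113.7] rot [-3.141e+00  1.000e-03  1.659e+00] shift [10.4  0.3 93.7] turn [-0.001  0.001  0.001] F [  6.2  -4.5 -11.7] gap 21.0
```

```bash
python3 -m crank '[[0,-1,0,-2,0,0,0],[0,-1,0,-3,0,0,0],[0,-1,0,-3,0,0,0],[0,-1,0,-3,0,0,0]]'; python3 to.py 488 233.5 20 1.658
```

```text
clock: 16.75
eef_pos: [488.5, 222.7, 114.5]
eef_rot: [-3.14, 0.0, 1.659]
wrist_force: [17.2, 4.2, -38.9]
finger_gap: 21.0
finger_force: 45.0
t 16.75 pos [488.5 222.7 114.5] rot [-3.14   0.     1.659] shift [10.8  0.6 94.5] turn [-0.002  0.     0.001] F [ 17.2   4.2 -38.9] gap 21.0
```

The stop is firm at 39 N. Releasing and backing straight up.

```bash
python3 -m crank '[[60,0,0,0,0,0,0],[60,0,0,0,0,0,0],[60,0,0,0,0,0,0],[60,0,0,-10,0,0,0],[60,0,0,-50,0,0,0],[60,0,0,-90,0,0,0],[60,20,0,-100,0,0,0],[60,60,0,-100,0,0,0],[60,90,0,-100,0,0,0],[60,90,0,-100,0,0,0]]'; python3 -m crank '[[60,0,0,0,0,0,0],[60,0,0,0,0,0,0]]'; python3 - <<'E'
from h import *
p,d=optics.camera("top");q,e=optics.camera("scene")
a=p[120:300,190:430,::-1];b=q[130:330,270:510,::-1]
cv2.imwrite("pics/c7.png",np.hstack([cv2.resize(a,(400,300)),cv2.resize(b,(400,300))]))
X=cloud("scene",e);q0=np.load("scene0.npz")["p"]
for n,i in(("before",q0),("now",q)):
    m=(i.max(2)<60)
    for c,r,a in blobs(m,60,3000,(400,200,440,235)): print(n,r,a)
E
```

```text
clock: 17.75
eef_pos: [480.1, 315.1, 218.3]
eef_rot: [3.141, -0.001, 1.662]
wrist_force: [0.7, -0.1, -0.4]
finger_gap: 56.2
finger_force: 0.0
clock: 17.95
eef_pos: [481.0, 311.7, 217.8]
eef_rot: [3.141, -0.0, 1.658]
wrist_force: [0.4, -0.7, -0.4]
finger_gap: 56.4
finger_force: 0.0
before ((419.74005126953125, 217.32000732421875), (8.600000381469727, 31.600004196166992), 53.13010025024414) 229.5
now ((420.0877990722656, 217.2229766845703), (9.764801025390625, 32.20059585571289), 54.462318420410156) 270.5
```

View pics/c7.png

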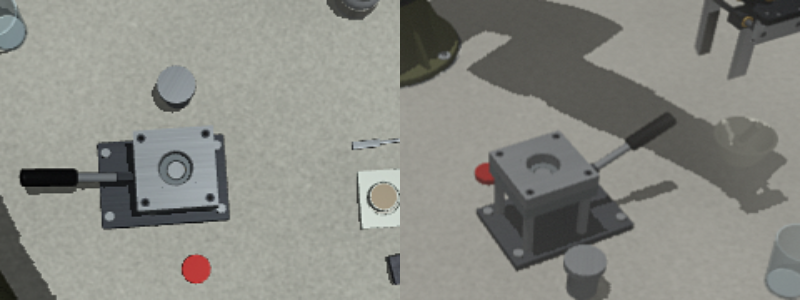

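The lever is back at its starting angle, the rod is down in the empty die, and the pellet is in its place. Handing in.

```bash
python3 -c "from cell import manip; print(manip.sign_off())"
```

```text
the job is handed in; nothing more can be done
None
```

The job is done and handed in after about 18 s of robot time: the pellet was knocked out and lies flat, face up, in the tray's empty place (about 2 mm off centre), and the lever is back up against its stop with the rod down.

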